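Nest the parts cups in their case and snap its cover shut

ROBOT

A 6-joint arm with a two-finger parallel gripper is mounted at the origin on the work surface. World frame = base frame: x ahead of the robot, y to its left, z up, the work surface at z = 0. Lengths are in m, angles in degrees, forces in N, time in s.
With the tool pointing down it reaches from about 0.35 to 0.975 m from the base axis. Payload 7.1 kg.
Tool frame: the origin (TCP) lies where the fingers leave the gripper's body, on its centre line; the fingertips stand 80 mm ahead of it and the grasp point (between the pads) lies 61 mm ahead of it; z points along the fingers, y is the line along which they close (so a half turn about z gives the same grasp; the last joint's range is limited). The gripper opens to 88 mm and grips with 3 to 60 N. Pads are 20 mm wide; open, the fingers measure 115 mm over their backs; the gripper's body (75 mm by 178 mm) begins 61 mm behind the grasp point.
Start: joints at [65.661, 24.242, 93.386, -0, 62.372, -1.089], TCP at [0.247, 0.574, 0.303] pointing down, gripper open.
Joint ranges: [-172.04, 172.04], [-51.8, 120.97], [4.93, 147.93], [-75.15, 255.16], [6.16, 154.13], [-145.62, 145.62]. Speed limits (degrees/s): [136.94, 136.94, 172.46, 180, 180, 180].

INTERFACE

Orientations are given as [roll, pitch, yaw] about the fixed x, y, z axes, in that order (R = Rz(yaw) Ry(pitch) Rx(roll)).
In Python, from plant import ctrl, imaging, telemetry gives the robot as it stands (ctrl), with the cameras (imaging) and the readings (telemetry).
- The arm moves only by the shell command python3 jog.py 'ROWS' [FORCE]. ROWS is a JSON list that holds a single list of rows (three levels of brackets), with 1 to 12 rows, each of 7 numbers: a rotation vector rx, ry, rz in degrees, then dx, dy, dz in m, then the finger opening in m; each row shifts and turns the commanded pose from where the row before left it, along the tool's axes as they then stand; what a row does not reach is not made up. A row lasts 1/8 s, in which the tool goes at most 0.0625 m and 10.7 degrees, less where a joint would pass 70% of its speed; a pose out of reach is approached as far as the arm can. The fingers move at their own pace and stop on an object; FORCE is the grip in N (left out, the last holds). Time passes only in rows, so rows that do not move let the fingers close. It prints the time, the measured TCP pose, the force, the opening and the grip force at its end. Input that does not fit is refused with a message, and nothing moves.
- telemetry.read_state(): the state, without advancing time (a new reading comes with each control period).
- imaging.read_camera(name): name is "scene" or "top" or "wrist"; returns (picture, depth): 480x640x3 uint8, blue, green, red; 480x640 float32, m along the optical axis (not along the pixel's ray), 0 where there is no reading.
- imaging.camera_info(name): a dict with "K" (3x3 intrinsics, pixels), "rvec" (rotation vector, rad) and "tvec" (3), from world to camera coordinates, as OpenCV has them. Camera axes: x right, y down, z forward; pixel columns grow to the right and rows downward; lengths in m; the calibration is good to about 2 mm. The wrist camera is an equidistant fisheye: a pixel r from the principal point sees the ray r / f radians off the axis. A picture is of the moment at which its call begins: read the wrist's pose just before it. camera_info takes no time and is no camera call; for the wrist camera it gives the pose at the moment of the call.
- ctrl.finish_job(): hands the job in; it is judged then, once.
The state is a dict: "time_s": time; "joint_positions": joint angles; "qd": joint speeds; "joint_torque": joint torques, N m; "ee_pos": TCP position; "ee_rot": TCP orientation; "wrist_force": force on the tool from outside, world axes, zero at the start; "ft_torque": the same for the moment, N m; "opening": finger opening in m; "grip_force": force on a finger pad.
Only numpy, scipy, OpenCV 4.12 (cv2) and the standard library are available. Lean on these libraries where they do the work, as an engineer would, in place of code of your own. Each camera call takes 0.05 s, during which the arm holds its last target. There are 200 camera calls.

TASK

Put the parts cups away: nest the two loose white cups into the one that already stands in the open case, in either order, pressing each straight down until it snaps fully home, so that all three make one upright stack in the middle of the case. Then swing the case's cover over the stack and press down its free edge until the catch clicks and holds it shut. Do not bang into the case or force its cover, and leave the solder spool, the helping hand and the screwdriver where they are.

Things in the scene. Friction and masses are not known exactly. Their poses are not given: they have to be found in the camera images.
- case: Grey rigid plastic case, open on top, fixed to the bench: 116 mm along its x, 170 mm along its y, 73 mm high, walls and floor 4 mm. Origin: centre of the underside, z up. The catch is on its -x side (front), the cover's hinge along its +x side. An 11 mm high ring on the inner floor, 46 mm wide inside, 52 mm outside, holds the lowest cup at the centre.
- cover (a joint): Angle of the case's cover in rad: 0 shut, 1.57 upright, 2 fully open, leaning outward. Its hinge is stiff: it stays where it is left. Coming down it stops on the catch at about 0.06; some 8 to 13 N pressed at the press point snaps it past the catch, which holds it at 0. It can shut only over a fully nested stack (3 mm to spare).
- cover_hinge (a point): Point on the hinge axis at mid-length, at the top edge of the case's +x wall, 73 mm above the bench. The axis runs along the case's y. The cover is a flat grey plate, 118 mm from this axis to its free edge, 170 mm wide, 4 mm thick, its inner face in line with the axis.
- cover_press (a point): Point on the outer face of the cover, mid-width, 90 mm from the hinge axis: a good place to press. With the cover shut it lies 77 mm above the bench, 32 mm inward of the case's front face.
- catch_top (a point): Top of the catch when at rest: a black sprung plastic tongue 36 mm wide and 3 mm thick, upright before the middle of the case's front wall, its hook 81 mm above the bench, 4 mm above the shut cover. Keep off it when pressing.
- cup_base: One of three alike open white rigid plastic cups, 45 g, 38 mm high, wall about 2 mm. Tapered body, 38 mm wide at the foot, 52 mm at 24 mm height; above it a straight collar 60 mm wide, 14 mm high, up to the rim; mouth 54 mm inside. A 57 mm wide snap bead runs round the body 4 mm below the collar. Origin: centre of the underside, z up. It starts upright on the case's floor, loose in the ring.
- cup_1: Loose cup, same as cup_base, upright on the bench; origin: centre of the underside. Dropped into another cup it goes in freely until its bead stops on the rim below, origins about 20 mm apart, loose, perhaps tilted. Pushed evenly straight down with some 8 to 18 N it snaps in and its collar lands on the rim below: home, origins 14 mm apart, only its 14 mm collar showing.
- cup_2: Loose cup, same as cup_base and cup_1 in shape and in how it nests; upright on the bench; origin: centre of the underside. A cup can be held across its collar (60 mm), even while it is pushed home with a firm grip.
- solder_spool: Reel of solder standing on the bench, white flanges 54 mm across and grey winding, 45 mm high, 250 g; origin at the centre of its underside. Not to be moved.
- helping_hand: Helping-hand holder: dark iron foot 90 x 50 x 14 mm with a steel post, a 130 mm cross bar at 105 mm height and a small green board in its clips; about 130 mm high, 500 g; origin at the centre of its underside. Not to be moved.
- screwdriver: Screwdriver with a blue handle lying on the bench, 170 mm long, 26 mm thick; origin at its middle, on the bench, its tip towards its own +x. Not to be moved.

How it is judged (in metres and radians):
On the way, in this order (a step that is already met when the one before it is completed fails the run):
1. all three cups are nested fully home in the case while the cover is still open (horizontal distance between cup_base and case below 0.008 m and z of cup_base in the frame of case below 0.007 m and (((horizontal distance between cup_1 and cup_base below 0.003 m and z of cup_1 in the frame of cup_base between 0.012 and 0.0155 m) and (horizontal distance between cup_2 and cup_1 below 0.003 m and z of cup_2 in the frame of cup_1 between 0.012 and 0.0155 m)) or ((horizontal distance between cup_2 and cup_base below 0.003 m and z of cup_2 in the frame of cup_base between 0.012 and 0.0155 m) and (horizontal distance between cup_1 and cup_2 below 0.003 m and z of cup_1 in the frame of cup_2 between 0.012 and 0.0155 m))) and angle between each of cup_base, cup_1, cup_2's own z axis and vertical below 0.05 rad and value of joint cover above 0.5 rad), for 0.2 s.
2. the cover is pressed down past its catch (value of joint cover below 0.025 rad), for 0.2 s.
At the end, for the whole second after the job is handed in: The three cups stand upright (0.05 rad), at rest, in one stack: the lowest on the case floor within 8 mm of its centre, each other home on the one below, centred within 3 mm and 12 to 15.5 mm above it (14 is home); the cover is held shut by its catch (below 0.025 rad) (horizontal distance between cup_base and case below 0.008 m and z of cup_base in the frame of case below 0.007 m and (((horizontal distance between cup_1 and cup_base below 0.003 m and z of cup_1 in the frame of cup_base between 0.012 and 0.0155 m) and (horizontal distance between cup_2 and cup_1 below 0.003 m and z of cup_2 in the frame of cup_1 between 0.012 and 0.0155 m)) or ((horizontal distance between cup_2 and cup_base below 0.003 m and z of cup_2 in the frame of cup_base between 0.012 and 0.0155 m) and (horizontal distance between cup_1 and cup_2 below 0.003 m and z of cup_1 in the frame of cup_2 between 0.012 and 0.0155 m))) and angle between each of cup_base, cup_1, cup_2's own z axis and vertical below 0.05 rad and value of joint cover below 0.025 rad and linear speed of each of cup_base, cup_1, cup_2 below 0.02 m/s); the robot touches nothing.
It fails at once if the solder spool is moved by more than 30 mm (distance of solder_spool from where it was at the start of the episode above 0.03 m).
It fails at once if the helping hand is moved by more than 30 mm (distance of helping_hand from where it was at the start of the episode above 0.03 m).
It fails at once if the screwdriver is moved by more than 30 mm (distance of screwdriver from where it was at the start of the episode above 0.03 m).
It fails at once if the robot hits or presses the case or its cover with more than 120 N (contact force between any of the arm, the fingers and case above 120 N).
It also fails if it takes over 72 s, if anything falls off the work surface, if the arm or the gripper's body presses on something with over 40 N, if the wrist force passes 120 N, or if a joint passes its speed limit or range.

## Working session

There is one attempt and no reset: what is moved stays moved. The work goes in short steps, Python scripts to look and compute and a shell command to move; the robot and the scene stay as the last step left them, time stands still between calls to the robot, and variables do not carry over. Pictures are saved under pics/ and viewed, at most 10 in all, crops included, and the job is handed in when it is done.

```bash
ls; mkdir -p pics
cat > h.py <<'E'
import numpy as np, cv2
from plant import ctrl, imaging, telemetry
def pts(name):
    i=imaging.camera_info(name); im,d=imaging.read_camera(name)
    K=np.array(i["K"]);R=cv2.Rodrigues(np.array(i["rvec"]))[0];t=np.array(i["tvec"]).ravel()
    v,u=np.mgrid[:480,:640]
    if name=="wrist": P=None
    else:
        c=np.stack([(u-K[0,2])/K[0,0]*d,(v-K[1,2])/K[1,1]*d,d],-1)
        P=(c-t)@R
        P[d==0]=np.nan
    return im,d,P
E
python3 - <<'E'
from h import *
for n in("scene","top"):
    im,d,P=pts(n); cv2.imwrite(f"pics/{n}0.png",im); np.savez(f"{n}0.npz",im=im,P=P); i=imaging.camera_info(n); print(n,-cv2.Rodrigues(np.array(i["rvec"]))[0].T@np.array(i["tvec"]).ravel(), (d==0).mean())
print(telemetry.read_state())
E
```

```text
jog.py
pics
plant.py
scene [0.91362766 0.68486323 1.05251112] 0.003798828125
top [0.40745214 0.02674806 1.18927329] 0.003857421875
{'time_s': 0.1, 'joint_positions': array([ 6.56600579e+01,  2.42798797e+01,  9.34260009e+01,  5.54259837e-04,
        6.23715014e+01, -1.08807328e+00]), 'qd': array([-0.04368939, -0.19575199, -0.09356001, -0.05244433,  0.03959817,
       -0.01072129]), 'joint_torque': array([ 2.38939137e-04, -5.45620000e+01, -2.74326128e+01,  6.44618087e-02,
        1.88225292e-02, -3.01712298e-06]), 'ee_pos': array([0.24654554, 0.57390226, 0.30198846]), 'ee_rot': array([-1.79922641e+02, -1.96005416e-03,  1.56747872e+02]), 'wrist_force': array([1.16155179, 0.23150453, 0.71400822]), 'ft_torque': array([-0.0468988 ,  0.0165995 ,  0.04815902]), 'grip_force': 0.0, 'opening': 0.08752820586871816}
```

View pics/scene0.png

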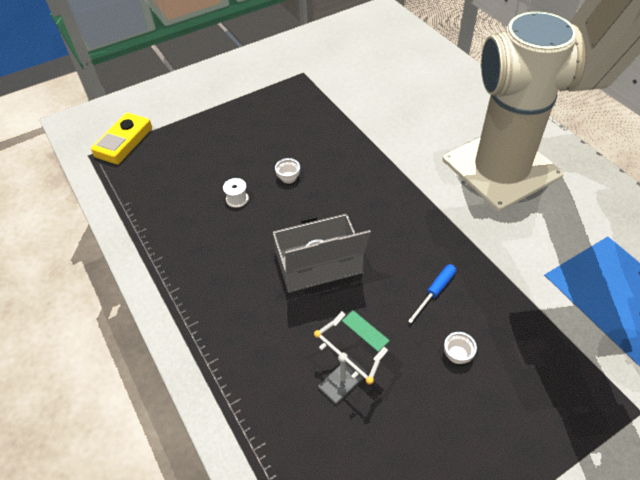

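View pics/top0.png

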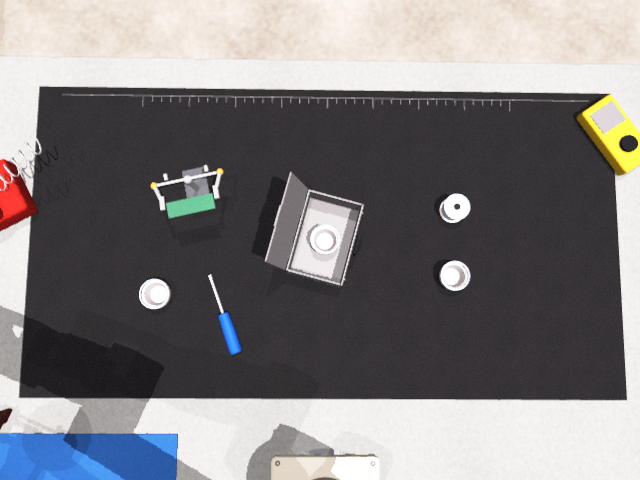

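Scene picture: cups at (288,170) and (460,348), case at (320,255), spool (235,192), helping hand (345,365), screwdriver (435,290). Top picture: loose cups at (155,294) and (455,276), base cup at (323,240), case centred at about (325,237) with its cover open to the left, so hinge left and catch right.

```bash
cat > m.py <<'E'
from h import *
im,d,P=pts("top")
def ring(u,v,z0,z1,r=28,mask=None):
    w=np.zeros((480,640),bool); w[v-r:v+r,u-r:u+r]=1
    w&=(P[...,2]>z0)&(P[...,2]<z1)&(im.min(-1)>120)
    q=P[w]; c,rad=cv2.minEnclosingCircle(q[:,:2].astype(np.float32)); return np.round([*c,rad,len(q),np.median(q[:,2])],4)
if __name__=="__main__":
    print("A",ring(155,294,.032,.045),"B",ring(455,276,.032,.045),"base",ring(323,240,.034,.05,20),"spool",ring(455,208,.035,.06))
    w=np.zeros((480,640),bool); w[180:295,285:370]=1
    w&=(P[...,2]>.066)&(P[...,2]<.078)
    q=P[w]; print("case rim",cv2.minAreaRect(q[:,:2].astype(np.float32)),len(q)); np.save("rim.npy",q)
    for r in range(190,290,12):
        print(r,[(c,*np.round(P[r,c],3)) for c in range(268,372,6)])
E
python3 m.py
```

```text
A [4.313e-01 3.479e-01 3.100e-02 1.520e+02 3.800e-02] B [ 4.720e-01 -2.638e-01  3.060e-02  1.420e+02  3.870e-02] base [5.449e-01 2.600e-03 3.030e-02 1.400e+02 4.230e-02] spool [ 6.142e-01 -2.692e-01  2.760e-02  5.000e+02  4.640e-02]
case rim ((0.5442638993263245, -0.0012990012764930725), (0.1322932243347168, 0.17005403339862823), 75.06839752197266) 656
190 [(268, np.float64(0.654), np.float64(0.123), np.float64(0.004)), (274, np.float64(0.655), np.float64(0.111), np.float64(0.001)), (280, np.float64(0.654), np.float64(0.098), np.float64(0.005)), (286, np.float64(0.617), np.float64(0.076), np.float64(0.184)), (292, np.float64(0.623), np.float64(0.066), np.float64(0.157)), (298, np.float64(0.63), np.float64(0.056), np.float64(0.126)), (304, np.float64(0.637), np.float64(0.045), np.float64(0.093)), (310, np.float64(0.641), np.float64(0.033), np.float64(0.072)), (316, np.float64(0.656), np.float64(0.021), np.float64(0.001)), (322, np.float64(0.656), np.float64(0.008), np.float64(-0.0)), (328, np.float64(0.656), np.float64(-0.005), np.float64(0.003)), (334, np.float64(0.656), np.float64(-
[... 8981 characters left out ...]
 np.float64(0.451), np.float64(0.032), np.float64(0.002)), (316, np.float64(0.451), np.float64(0.019), np.float64(0.002)), (322, np.float64(0.451), np.float64(0.007), np.float64(-0.0)), (328, np.float64(0.451), np.float64(-0.006), np.float64(0.005)), (334, np.float64(0.451), np.float64(-0.019), np.float64(0.002)), (340, np.float64(0.449), np.float64(-0.029), np.float64(0.053)), (346, np.float64(0.451), np.float64(-0.044), np.float64(-0.0)), (352, np.float64(0.451), np.float64(-0.057), np.float64(0.0)), (358, np.float64(0.451), np.float64(-0.069), np.float64(0.0)), (364, np.float64(0.451), np.float64(-0.081), np.float64(0.005)), (370, np.float64(0.451), np.float64(-0.094), np.float64(0.005))]
```

```bash
cat > d.py <<'E'
import sys; from h import *
from scipy.spatial.transform import Rotation as Ro
s=telemetry.read_state(); R=Ro.from_euler("xyz",s["ee_rot"],degrees=True)
t=np.array([float(a) for a in sys.argv[1:4]])
print("tool delta",R.inv().apply(t-s["ee_pos"]).round(4),"rotvec for yaw",(R.inv()*Ro.from_euler("xyz",[180,0,float(sys.argv[4])],degrees=True)).as_rotvec(degrees=True).round(2), s["wrist_force"].round(1))
E
python3 jog.py '[[[0, 0, 10.21, 0, 0, 0.015, 0.088], [0, 0, 10.21, 0, 0, 0.015, 0.088], [0, 0, 10.21, 0, 0, 0.015, 0.088], [0, 0, 10.21, 0, 0, 0.015, 0.088], [0, 0, 10.21, 0, 0, 0.015, 0.088], [0, 0, 10.21, 0, 0, 0.015, 0.088], [0, 0, 10.21, 0, 0, 0.015, 0.088], [0, 0, 10.21, 0, 0, 0.015, 0.088], [0, 0, 0, 0, 0, 0, 0.088], [0, 0, 0, 0, 0, 0, 0.088]]]' 60
python3 d.py .4313 .3479 .152 75
python3 jog.py '[[[0, 0, 0.27, -0.0287, 0.0394, 0.0052, 0.088], [0, 0, 0, -0.0287, 0.0394, 0.0052, 0.088], [0, 0, 0, -0.0287, 0.0394, 0.0052, 0.088], [0, 0, 0, -0.0287, 0.0394, 0.0052, 0.088], [0, 0, 0, -0.0287, 0.0394, 0.0052, 0.088], [0, 0, 0, -0.0287, 0.0394, 0.0052, 0.088], [0, 0, 0, 0, 0, 0, 0.088], [0, 0, 0, 0, 0, 0, 0.088]]]'
python3 d.py .4313 .3479 .093 75
python3 - <<'E'
from h import *
im,d=imaging.read_camera("wrist"); cv2.imwrite("pics/w1.png",im)
E
```

```text
time_s: 2.4
ee_pos: [0.4301, 0.3466, 0.1521]
ee_rot: [180.0, -0.1, 74.8]
wrist_force: [0.5, -0.5, -0.1]
opening: 0.0878
grip_force: 0.0
tool delta [0.0015 0.0008 0.0591] rotvec for yaw [ 0.03 -0.06 -0.16] [ 0.5 -0.5 -0.1]
```

View pics/w1.png

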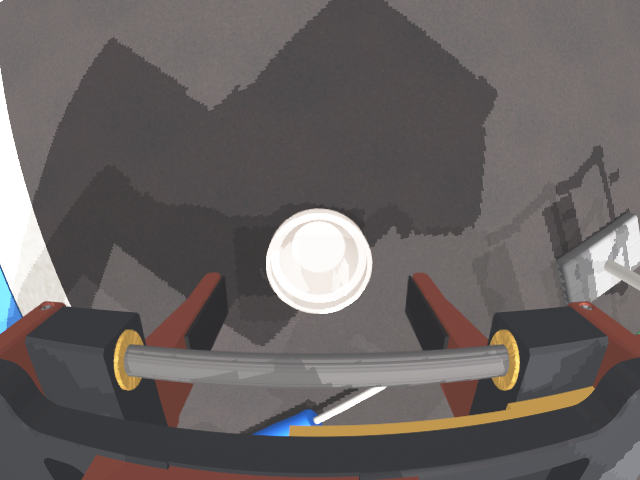

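The wrist view shows the cup at (319,261), midway between the fingers at (215,300) and (415,300). I go down and grip.

```bash
python3 jog.py '[[[0, 0, 0, 0.0015, 0.0008, 0.0195, 0.088], [0, 0, 0, 0, 0, 0.0195, 0.088], [0, 0, 0, 0, 0, 0.0195, 0.088], [0, 0, 0, 0, 0, 0, 0.088], [0, 0, 0, 0, 0, 0, 0.05], [0, 0, 0, 0, 0, 0, 0.05], [0, 0, 0, 0, 0, 0, 0.05], [0, 0, 0, 0, 0, 0, 0.05], [0, 0, 0, 0, 0, 0, 0.05]]]' 50
python3 d.py .5449 .0026 .19 75
```

```text
time_s: 3.58
ee_pos: [0.4314, 0.3477, 0.0936]
ee_rot: [180.0, -0.0, 74.8]
wrist_force: [0.3, -0.6, 5.3]
opening: 0.0595
grip_force: 50.0
tool delta [-0.3031  0.2001 -0.0966] rotvec for yaw [ 0.04 -0.05 -0.2 ] [ 0.3 -0.6  5.3]
```

```bash
python3 jog.py '[[[0, 0, 0, 0, 0, -0.06, 0.05], [0, 0, 0, 0, 0, -0.06, 0.05], [0, 0, 0, 0, 0, -0.06, 0.05], [0, 0, 0, 0, 0, -0.06, 0.05], [0, 0, 0, -0.0433, 0.0286, 0, 0.05], [0, 0, 0, -0.0433, 0.0286, 0, 0.05], [0, 0, 0, -0.0433, 0.0286, 0, 0.05], [0, 0, 0, -0.0433, 0.0286, 0, 0.05], [0, 0, 0, -0.0433, 0.0286, 0, 0.05], [0, 0, 0, -0.0433, 0.0286, 0, 0.05], [0, 0, 0, -0.0433, 0.0286, 0, 0.05], [0, 0, 0, 0, 0, 0, 0.05]]]'
python3 jog.py '[[[0, 0, 0, 0, 0, 0, 0.05], [0, 0, 0, 0, 0, 0.06, 0.05], [0, 0, 0, 0, 0, 0.06, 0.05], [0, 0, 0, 0, 0, 0.06, 0.05], [0, 0, 0, 0, 0, 0, 0.05], [0, 0, 0, 0, 0, 0, 0.05]]]'
python3 d.py .5449 .0026 .11 75
```

```text
time_s: 5.08
ee_pos: [0.5452, -0.0003, 0.3327]
ee_rot: [-180.0, 0.0, 74.6]
wrist_force: [0.0, -0.5, -0.3]
opening: 0.0598
grip_force: 50.0
time_s: 5.82
ee_pos: [0.5456, 0.0034, 0.1547]
ee_rot: [179.9, -0.0, 74.9]
wrist_force: [0.8, -0.4, -0.6]
opening: 0.0604
grip_force: 50.0
tool delta [-0.001  -0.0006  0.0447] rotvec for yaw [ 0.1  -0.03 -0.13] [ 0.8 -0.4 -0.6]
```

```bash
python3 jog.py '[[[0, 0, 0, -0.001, -0.0006, 0.012, 0.05], [0, 0, 0, 0, 0, 0.012, 0.05], [0, 0, 0, 0, 0, 0.01, 0.05], [0, 0, 0, 0, 0, 0, 0.05], [0, 0, 0, 0, 0, 0, 0.05]]]'
python3 jog.py '[[[0, 0, 0, 0, 0, 0.002, 0.05], [0, 0, 0, 0, 0, 0.002, 0.05], [0, 0, 0, 0, 0, 0, 0.05], [0, 0, 0, 0, 0, 0, 0.05]]]'; python3 d.py .5449 .0026 .1116 75
```

```text
time_s: 6.45
ee_pos: [0.5464, 0.0014, 0.1206]
ee_rot: [179.7, -0.1, 74.8]
wrist_force: [0.9, -1.4, 11.3]
opening: 0.0603
grip_force: 55.3
time_s: 6.95
ee_pos: [0.5455, 0.0016, 0.1164]
ee_rot: [179.8, -0.1, 74.8]
wrist_force: [-0.4, 1.3, 13.0]
opening: 0.0603
grip_force: 50.0
tool delta [ 0.0008 -0.0008  0.0048] rotvec for yaw [ 0.21 -0.06 -0.22] [-0.4  1.3 13. ]
```

```bash
python3 jog.py '[[[0, 0, 0, 0, 0, 0.002, 0.05], [0, 0, 0, 0, 0, 0.001, 0.05], [0, 0, 0, 0, 0, 0, 0.05], [0, 0, 0, 0, 0, 0, 0.05]]]';python3 jog.py '[[[0, 0, 0, 0, 0, 0.002, 0.05], [0, 0, 0, 0, 0, 0, 0.05], [0, 0, 0, 0, 0, 0, 0.05]]]'; python3 jog.py '[[[0, 0, 0, 0, 0, 0.001, 0.05], [0, 0, 0, 0, 0, 0, 0.05], [0, 0, 0, 0, 0, 0, 0.05]]]'
```

```text
time_s: 7.45
ee_pos: [0.5456, 0.0018, 0.115]
ee_rot: [179.8, -0.1, 74.8]
wrist_force: [-5.8, 1.8, 31.3]
opening: 0.0598
grip_force: 50.0
time_s: 7.82
ee_pos: [0.5456, 0.0018, 0.1116]
ee_rot: [179.8, -0.1, 74.8]
wrist_force: [0.8, 1.7, 14.4]
opening: 0.0607
grip_force: 50.0
time_s: 8.2
ee_pos: [0.5456, 0.0018, 0.1113]
ee_rot: [179.8, -0.1, 74.8]
wrist_force: [-3.3, 0.9, 23.7]
opening: 0.0603
grip_force: 50.0
```

```bash
python3 jog.py '[[[0, 0, 0, 0, 0, -0.001, 0.088], [0, 0, 0, 0, 0, 0, 0.088], [0, 0, 0, 0, 0, 0, 0.088], [0, 0, 0, 0, 0, -0.03, 0.088], [0, 0, 0, 0, 0, -0.05, 0.088], [0, 0, 0, 0, 0, -0.03, 0.088], [0, 0, 0, 0, 0, 0, 0.088]]]'
python3 d.py .472 -.2638 .152 75
```

```text
time_s: 9.07
ee_pos: [0.5451, 0.0016, 0.2219]
ee_rot: [179.8, -0.1, 74.8]
wrist_force: [-0.1, 0.4, -0.8]
opening: 0.0878
grip_force: 0.0
tool delta [-0.2753 -0.0012  0.0696] rotvec for yaw [ 0.24 -0.06 -0.2 ] [-0.1  0.4 -0.8]
```

```bash
python3 jog.py '[[[0.2, 0, -0.2, -0.055, 0, 0.014, 0.088], [0, 0, 0, -0.055, 0, 0.014, 0.088], [0, 0, 0, -0.055, 0, 0.014, 0.088], [0, 0, 0, -0.055, 0, 0.014, 0.088], [0, 0, 0, -0.055, -0.001, 0.014, 0.088], [0, 0, 0, 0, 0, 0, 0.088], [0, 0, 0, 0, 0, 0, 0.088]]]'
python3 d.py .472 -.2638 .093 75
cat > st.py <<'E'
import sys; from h import *
from m import ring,P,im
w=np.zeros((480,640),bool); w[210:270,293:352]=1
w&=(im.min(-1)>120)&(P[...,2]>.034)&(np.hypot(P[...,0]-.545,P[...,1]-.0026)<.036)
q=P[w]; print("z percentiles",np.percentile(q[:,2],[5,25,50,75,90,95,99]).round(4))
top=q[q[:,2]>np.percentile(q[:,2],90)-.006]; print(cv2.minEnclosingCircle(top[:,:2].astype(np.float32)),len(top))
cv2.imwrite(f"pics/{sys.argv[1]}.png",cv2.resize(im[190:290,260:375],None,fx=5,fy=5))
E
python3 st.py st1
```

```text
time_s: 9.95
ee_pos: [0.4707, -0.263, 0.1488]
ee_rot: [-179.7, -0.0, 74.9]
wrist_force: [0.6, 0.8, -0.2]
opening: 0.088
grip_force: 0.0
tool delta [-0.0004  0.0018  0.0558] rotvec for yaw [-0.33 -0.05 -0.05] [ 0.6  0.8 -0.2]
z percentiles [0.0362 0.0419 0.0454 0.0554 0.0578 0.0595 0.062 ]
((0.5449593663215637, 0.002293291734531522), 0.03044723905622959) 124
```

View pics/st1.png

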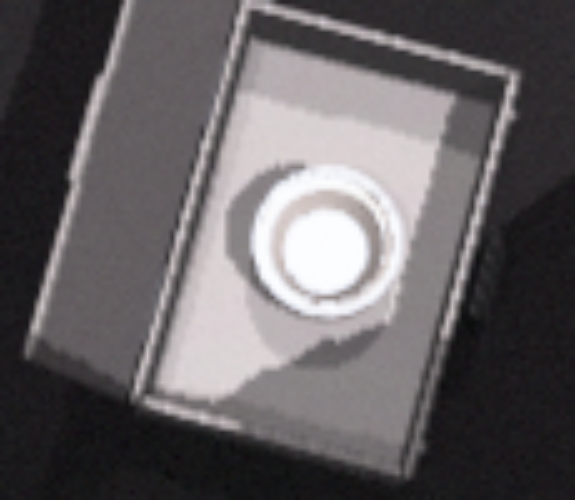

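Crop: the stack's rim is at (325,242), round and centred in the case, and rim height is about 56 mm, so the first cup is home. Next is the second cup.

```bash
python3 - <<'E'
from h import *
im,d,P=pts("top")
r=np.hypot(P[...,0]-.545,P[...,1]-.0025)
q=P[(abs(r-.0285)<.002)&(P[...,2]>.048)&(P[...,2]<.075)]; print(np.median(q[:,2]),len(q))
A=np.c_[q[:,:2]-[.545,.0025],np.ones(len(q))]; print("tilt",np.linalg.lstsq(A,q[:,2],rcond=None)[0])
E
python3 jog.py '[[[-0.3, 0, 0, -0.0004, 0.0018, 0.0186, 0.088], [0, 0, 0, 0, 0, 0.0186, 0.088], [0, 0, 0, 0, 0, 0.0186, 0.088], [0, 0, 0, 0, 0, 0, 0.088], [0, 0, 0, 0, 0, 0, 0.05], [0, 0, 0, 0, 0, 0, 0.05], [0, 0, 0, 0, 0, 0, 0.05], [0, 0, 0, 0, 0, 0, 0.05], [0, 0, 0, 0, 0, 0, 0.05]]]' 60
python3 d.py .5452 .002 .19 75
```

```text
0.056698876808721106 139
tilt [ 0.00695901 -0.02457294  0.05615844]
time_s: 11.18
ee_pos: [0.4733, -0.2647, 0.0947]
ee_rot: [179.8, 0.0, 75.0]
wrist_force: [-0.0, -0.6, 5.6]
opening: 0.0598
grip_force: 60.0
tool delta [ 0.2762  0.0007 -0.0954] rotvec for yaw [ 0.15  0.02 -0.  ] [-0.  -0.6  5.6]
```

```bash
python3 jog.py '[[[0, 0, 0, 0, 0, -0.05, 0.05], [0, 0, 0, 0, 0, -0.05, 0.05], [0, 0, 0, 0, 0, -0.02, 0.05], [0, 0, 0, 0.046, 0, 0, 0.05], [0, 0, 0, 0.046, 0, 0, 0.05], [0, 0, 0, 0.046, 0, 0, 0.05], [0, 0, 0, 0.046, 0, 0, 0.05], [0, 0, 0, 0.046, 0, 0, 0.05], [0, 0, 0, 0.0462, 0.0007, 0, 0.05], [0, 0, 0, 0, 0, 0, 0.05], [0, 0, 0, 0, 0, 0, 0.05]]]'
python3 d.py .5452 .002 .1377 75
```

```text
time_s: 12.55
ee_pos: [0.5446, 0.0021, 0.2139]
ee_rot: [179.9, 0.0, 75.0]
wrist_force: [-0.0, -0.6, -0.2]
opening: 0.0599
grip_force: 60.0
tool delta [0.0001 0.0006 0.0762] rotvec for yaw [0.06 0.03 0.04] [-0.  -0.6 -0.2]
```

```bash
python3 jog.py '[[[0, 0, 0, 0, 0.0006, 0.03, 0.05], [0, 0, 0, 0, 0, 0.03, 0.05], [0, 0, 0, 0, 0, 0.012, 0.05], [0, 0, 0, 0, 0, 0.004, 0.05], [0, 0, 0, 0, 0, 0, 0.05], [0, 0, 0, 0, 0, 0, 0.05]]]'
python3 jog.py '[[[0, 0, 0, 0, 0, 0.002, 0.05], [0, 0, 0, 0, 0, 0.002, 0.05], [0, 0, 0, 0, 0, 0, 0.05], [0, 0, 0, 0, 0, 0, 0.05]]]'; python3 jog.py '[[[0, 0, 0, 0, 0, 0.002, 0.05], [0, 0, 0, 0, 0, 0, 0.05], [0, 0, 0, 0, 0, 0, 0.05]]]'
```

```text
time_s: 13.3
ee_pos: [0.5462, 0.0019, 0.1391]
ee_rot: [179.8, -0.0, 75.0]
wrist_force: [-0.2, -0.9, -1.4]
opening: 0.06
grip_force: 60.0
time_s: 13.8
ee_pos: [0.5457, 0.0022, 0.1351]
ee_rot: [179.9, -0.0, 75.0]
wrist_force: [-2.4, 1.0, 10.0]
opening: 0.06
grip_force: 63.9
time_s: 14.18
ee_pos: [0.5458, 0.0022, 0.1329]
ee_rot: [179.9, -0.0, 75.0]
wrist_force: [-2.1, 1.6, 7.5]
opening: 0.0598
grip_force: 62.0
```

```bash
for i in 1 ; do python3 jog.py '[[[0, 0, 0, 0, 0, 0.002, 0.05], [0, 0, 0, 0, 0, 0, 0.05], [0, 0, 0, 0, 0, 0, 0.05]]]'; done; python3 jog.py '[[[0, 0, 0, 0, 0, 0.001, 0.05], [0, 0, 0, 0, 0, 0, 0.05], [0, 0, 0, 0, 0, 0, 0.05]]]';python3 jog.py '[[[0, 0, 0, 0, 0, 0.001, 0.05], [0, 0, 0, 0, 0, 0, 0.05], [0, 0, 0, 0, 0, 0, 0.05]]]';python3 jog.py '[[[0, 0, 0, 0, 0, 0.0015, 0.05], [0, 0, 0, 0, 0, 0, 0.05], [0, 0, 0, 0, 0, 0, 0.05]]]'
```

```text
time_s: 14.55
ee_pos: [0.5459, 0.0022, 0.1317]
ee_rot: [179.9, -0.0, 75.0]
wrist_force: [-4.5, 0.7, 15.8]
opening: 0.0603
grip_force: 60.0
time_s: 14.92
ee_pos: [0.546, 0.0022, 0.1314]
ee_rot: [179.9, -0.0, 75.0]
wrist_force: [-6.8, 1.5, 23.4]
opening: 0.0605
grip_force: 60.0
time_s: 15.3
ee_pos: [0.546, 0.0023, 0.131]
ee_rot: [179.8, -0.0, 75.0]
wrist_force: [-8.3, 2.0, 31.5]
opening: 0.0597
grip_force: 60.0
time_s: 15.68
ee_pos: [0.5462, 0.0022, 0.1293]
ee_rot: [179.8, -0.0, 75.0]
wrist_force: [-7.3, -0.6, 25.3]
opening: 0.0602
grip_force: 60.0
```

```bash
python3 jog.py '[[[0, 0, 0, 0, 0, 0.0015, 0.05], [0, 0, 0, 0, 0, 0, 0.05], [0, 0, 0, 0, 0, 0, 0.05]]]';python3 jog.py '[[[0, 0, 0, 0, 0, 0.001, 0.05], [0, 0, 0, 0, 0, 0, 0.05], [0, 0, 0, 0, 0, 0, 0.05]]]'
```

```text
time_s: 16.05
ee_pos: [0.5462, 0.0021, 0.1287]
ee_rot: [179.8, -0.0, 75.0]
wrist_force: [-11.5, -1.0, 39.3]
opening: 0.0604
grip_force: 60.0
time_s: 16.42
ee_pos: [0.5461, 0.0021, 0.1266]
ee_rot: [179.8, -0.0, 75.0]
wrist_force: [-6.6, 0.4, 24.0]
opening: 0.06
grip_force: 60.0
```

```bash
python3 jog.py '[[[0, 0, 0, 0, 0, -0.002, 0.088], [0, 0, 0, 0, 0, 0, 0.088], [0, 0, 0, 0, 0, 0, 0.088], [0, 0, 0, 0, 0, -0.03, 0.088], [0, 0, 0, -0.03, 0, -0.05, 0.088], [0, 0, 0, -0.06, 0, -0.02, 0.088], [0, 0, 0, -0.06, 0, 0, 0.088], [0, 0, 0, -0.06, 0, 0, 0.088], [0, 0, 0, 0, 0, 0, 0.088], [0, 0, 0, 0, 0, 0, 0.088]]]'
cat > rim.py <<'E'
from h import *
im,d,P=pts("top")
r=np.hypot(P[...,0]-.545,P[...,1]-.0022)
for a,b in((.048,.1),(.06,.085)):
    q=P[(abs(r-.0285)<.002)&(P[...,2]>a)&(P[...,2]<b)&(im.min(-1)>120)]; print(np.median(q[:,2]),len(q))
    A=np.c_[q[:,:2]-[.545,.0025],np.ones(len(q))]; print("tilt",np.linalg.lstsq(A,q[:,2],rcond=None)[0])
cv2.imwrite("pics/st2.png",cv2.resize(im[190:290,260:375],None,fx=5,fy=5))
E
python3 rim.py; python3 st.py st3
```

```text
time_s: 17.68
ee_pos: [0.4912, -0.1998, 0.2256]
ee_rot: [179.9, -0.0, 74.9]
wrist_force: [-0.9, -0.4, 0.3]
opening: 0.0878
grip_force: 0.0
0.06935662726153707 183
tilt [-0.06770624  0.01675156  0.06724913]
0.07029145430454238 141
tilt [-0.0224007  -0.00947181  0.06995264]
z percentiles [0.035  0.0383 0.0524 0.0599 0.0711 0.0723 0.0744]
((0.5451200604438782, 0.0023732271511107683), 0.030173642560839653) 130
```

View pics/st2.png

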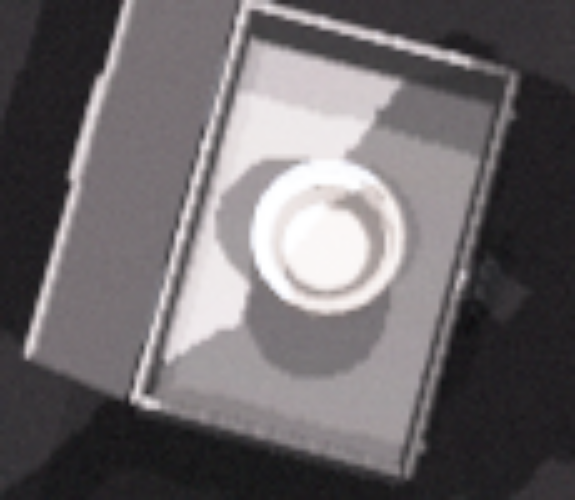

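Crop: the stack's rim at (328,237) is round and concentric, and at about 70 mm it is home. Next I bring closed fingers behind the open cover.

```bash
python3 jog.py '[[[0, 0, 0, 0, 0, -0.055, 0], [0, 0, 0, 0, 0, -0.055, 0], [0, 0, 0, 0, 0, 0, 0]]]'; python3 d.py .579 .131 .335 75
```

```text
time_s: 18.15
ee_pos: [0.4935, -0.1992, 0.3401]
ee_rot: [179.4, 0.1, 75.2]
wrist_force: [-0.1, -0.6, -0.7]
opening: 0.0615
grip_force: 0.0
tool delta [ 0.3411 -0.0021  0.0047] rotvec for yaw [0.57 0.06 0.15] [-0.1 -0.6 -0.7]
```

```bash
python3 jog.py '[[[0, 0, 0, 0.0487, 0, 0, 0], [0, 0, 0, 0.0487, 0, 0, 0], [0, 0, 0, 0.0487, 0, 0, 0], [0, 0, 0, 0.0487, 0, 0, 0], [0, 0, 0, 0.0487, 0, 0, 0], [0, 0, 0, 0.0487, -0.001, 0, 0], [0, 0, 0, 0.0487, -0.001, 0, 0], [0, 0, 0, 0, 0, 0, 0], [0, 0, 0, 0, 0, 0, 0]]]' 20; python3 d.py .579 .131 .248 75
python3 - <<'E'
from h import *
im,d,P=pts("scene"); cv2.imwrite("pics/s2.png",im)
E
```

```text
time_s: 19.27
ee_pos: [0.5766, 0.1303, 0.3346]
ee_rot: [-180.0, 0.1, 75.1]
wrist_force: [-0.5, 0.1, 0.4]
opening: 0.0007
grip_force: 0.0
tool delta [0.0014 0.0022 0.0866] rotvec for yaw [-0.02  0.08  0.12] [-0.5  0.1  0.4]
```

View pics/s2.png

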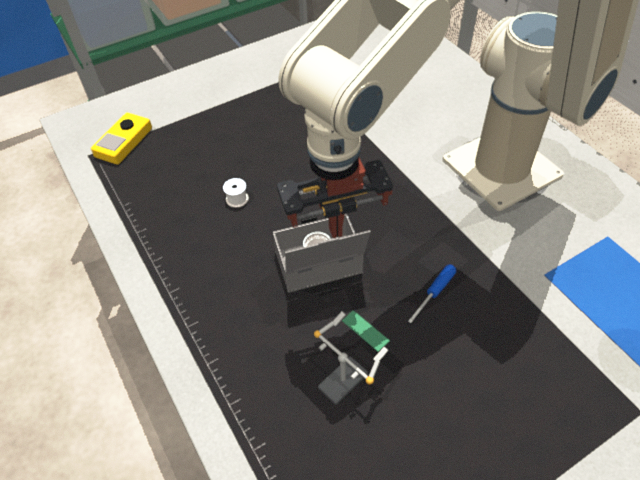

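The picture shows the arm above the cover (fingers at (340,230)), with the spool, helping hand and screwdriver in place. The fingers are behind the cover plane by calculation, so I go down.

```bash
python3 jog.py '[[[0, 0, 0, 0.002, 0.002, 0.02, 0], [0, 0, 0, 0, 0, 0.022, 0], [0, 0, 0, 0, 0, 0.022, 0], [0, 0, 0, 0, 0, 0.022, 0], [0, 0, 0, 0, 0, 0, 0], [0, 0, 0, 0, 0, 0, 0]]]'; python3 d.py .5719 .1028 .246 75
```

```text
time_s: 20.08
ee_pos: [0.5803, 0.1305, 0.2506]
ee_rot: [179.9, -0.0, 74.9]
wrist_force: [0.3, -0.2, 0.1]
opening: 0.0005
grip_force: 0.0
tool delta [-0.029  -0.001   0.0046] rotvec for yaw [ 0.13 -0.02 -0.05] [ 0.3 -0.2  0.1]
```

```bash
python3 jog.py '[[[0, 0, 0, -0.012, 0, 0, 0], [0, 0, 0, -0.01, 0, 0, 0], [0, 0, 0, -0.007, 0, 0, 0], [0, 0, 0, -0.007, 0, 0, 0], [0, 0, 0, 0, 0, 0, 0]]]'; python3 jog.py '[[[0, 0, 0, -0.007, 0, -0.001, 0], [0, 0, 0, -0.007, 0, -0.001, 0], [0, 0, 0, -0.007, 0, -0.001, 0], [0, 0, 0, -0.005, 0, 0, 0], [0, 0, 0, 0, 0, 0, 0]]]';python3 d.py .5567 .0459 .2505 75
```

```text
time_s: 20.7
ee_pos: [0.5706, 0.0958, 0.25]
ee_rot: [179.9, 0.0, 75.0]
wrist_force: [1.0, 0.3, -0.6]
opening: 0.0008
grip_force: 0.0
time_s: 21.32
ee_pos: [0.5639, 0.0708, 0.253]
ee_rot: [179.9, 0.0, 75.0]
wrist_force: [-0.2, -0.1, -0.5]
opening: 0.0003
grip_force: 0.0
tool delta [-0.0259 -0.0005  0.0025] rotvec for yaw [ 0.09  0.01 -0.03] [-0.2 -0.1 -0.5]
```

Run:
```python
from h import *
im,d,P=pts("scene"); cv2.imwrite("pics/s3.png",cv2.resize(im[130:310,230:430],None,fx=4,fy=3.3))
u=np.array([.2588,.9659]); h=np.array([.560,.0584]); 
rel=P[...,:2]-h; s=rel@u; y=rel@np.array([-.9659,.2588])
for y0 in(-.07,-.06,.05,.06,.07):
    w=(abs(y-y0)<.005)&(P[...,2]>.09)&(P[...,2]<.2)&(abs(s)<.1)
    print(y0,w.sum(),np.round(np.median(np.arctan2(P[...,2][w]-.073,-s[w])),3) if w.sum() else None, P[...,2][w].max() if w.sum() else None)
```

```text
-0.07 167 1.629 0.19368829334659815
-0.06 174 1.62 0.19062713440952367
0.05 168 1.616 0.19089827306422452
0.06 167 1.623 0.19139132383635893
0.07 151 1.632 0.19207903042991717
```

View pics/s3.png

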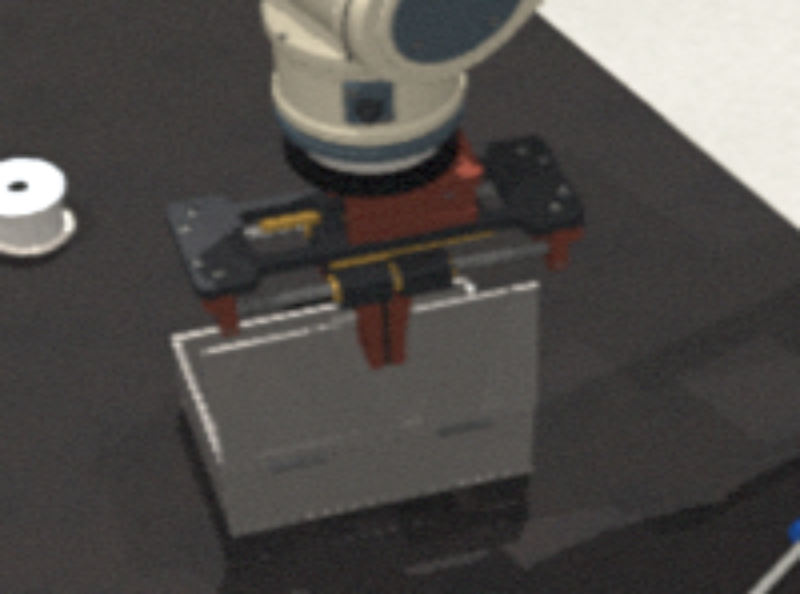

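Crop: the fingers (380,330) lie against the outer face of the cover, which is now about upright. I follow its arc down.

```bash
python3 jog.py '[[[0, 0, 0, -0.009, 0, 0.0005, 0], [0, 0, 0, -0.009, 0, 0.001, 0], [0, 0, 0, -0.009, 0, 0.0015, 0], [0, 0, 0, -0.009, 0, 0.0028, 0], [0, 0, 0, -0.0092, 0, 0.0038, 0], [0, 0, 0, -0.0092, 0, 0.0046, 0], [0, 0, 0, 0, 0, 0, 0]]]'; python3 d.py .5435 -.0033 .2205 75
python3 jog.py '[[[0, 0, 0, -0.0081, 0, 0.0055, 0], [0, 0, 0, -0.0078, 0, 0.0063, 0], [0, 0, 0, -0.0073, 0, 0.007, 0], [0, 0, 0, -0.0063, 0, 0.0078, 0], [0, 0, 0, -0.0055, 0, 0.0083, 0], [0, 0, 0, -0.0048, 0, 0.0088, 0], [0, 0, 0, 0, 0, 0, 0]]]'; python3 d.py .5374 -.0258 .1768 75
```

```text
time_s: 22.25
ee_pos: [0.5495, 0.0179, 0.2383]
ee_rot: [180.0, 0.0, 74.9]
wrist_force: [0.1, 0.2, 0.4]
opening: 0.0002
grip_force: 0.0
tool delta [-0.022  -0.0003  0.0178] rotvec for yaw [ 0.05  0.03 -0.05] [0.1 0.2 0.4]
time_s: 23.12
ee_pos: [0.5392, -0.0201, 0.1941]
ee_rot: [180.0, 0.0, 75.0]
wrist_force: [0.2, -0.1, 1.3]
opening: 0.0006
grip_force: 0.0
tool delta [-0.006  -0.0002  0.0173] rotvec for yaw [ 0.    0.03 -0.02] [ 0.2 -0.1  1.3]
```

```bash
python3 jog.py '[[[0, 0, 0, -0.003, 0, 0.006, 0], [0, 0, 0, -0.002, 0, 0.006, 0], [0, 0, 0, -0.002, 0, 0.006, 0], [0, 0, 0, -0.0015, 0, 0.005, 0], [0, 0, 0, -0.001, 0, 0.004, 0], [0, 0, 0, 0, 0, 0, 0], [0, 0, 0, 0, 0, 0, 0]]]'; python3 d.py .5367 -.0285 .163 75
```

```text
time_s: 24.0
ee_pos: [0.5374, -0.029, 0.1681]
ee_rot: [179.9, -0.0, 75.0]
wrist_force: [-0.3, 0.1, -0.7]
opening: 0.0007
grip_force: 0.0
tool delta [ 0.0003 -0.0008  0.0051] rotvec for yaw [ 0.11 -0.    0.  ] [-0.3  0.1 -0.7]
```

```bash
python3 jog.py '[[[0, 0, 0, 0, 0, 0.003, 0], [0, 0, 0, 0, 0, 0.002, 0], [0, 0, 0, 0, 0, 0, 0], [0, 0, 0, 0, 0, 0, 0]]]'; python3 jog.py '[[[0, 0, 0, 0, 0, 0.002, 0], [0, 0, 0, 0, 0, 0, 0], [0, 0, 0, 0, 0, 0, 0]]]'; python3 jog.py '[[[0, 0, 0, 0, 0, 0.0015, 0], [0, 0, 0, 0, 0, 0, 0], [0, 0, 0, 0, 0, 0, 0]]]'
```

```text
time_s: 24.5
ee_pos: [0.5375, -0.029, 0.1632]
ee_rot: [179.9, -0.0, 75.0]
wrist_force: [-0.0, -0.6, 3.7]
opening: 0.0005
grip_force: 1.9
time_s: 24.88
ee_pos: [0.5375, -0.0291, 0.1613]
ee_rot: [179.9, 0.0, 75.0]
wrist_force: [-0.8, -1.1, 5.8]
opening: 0.0004
grip_force: 2.7
time_s: 25.25
ee_pos: [0.5374, -0.029, 0.1594]
ee_rot: [179.9, 0.0, 75.0]
wrist_force: [0.1, -0.5, 1.0]
opening: 0.0003
grip_force: 0.7
```

```bash
python3 jog.py '[[[0, 0, 0, 0, 0, 0.0015, 0], [0, 0, 0, 0, 0, 0, 0], [0, 0, 0, 0, 0, 0, 0]]]'; python3 jog.py '[[[0, 0, 0, 0, 0, 0.0015, 0], [0, 0, 0, 0, 0, 0, 0], [0, 0, 0, 0, 0, 0, 0]]]'; python3 jog.py '[[[0, 0, 0, 0, 0, 0.001, 0], [0, 0, 0, 0, 0, 0, 0], [0, 0, 0, 0, 0, 0, 0]]]'
```

```text
time_s: 25.62
ee_pos: [0.5372, -0.0289, 0.1579]
ee_rot: [179.9, -0.0, 75.0]
wrist_force: [-0.5, 0.0, 0.4]
opening: 0.0004
grip_force: 0.0
time_s: 26.0
ee_pos: [0.5374, -0.0289, 0.1572]
ee_rot: [179.9, -0.0, 75.0]
wrist_force: [-2.7, 1.5, 8.0]
opening: 0.0005
grip_force: 3.9
time_s: 26.38
ee_pos: [0.5375, -0.0289, 0.1569]
ee_rot: [179.9, -0.0, 75.0]
wrist_force: [-4.2, -0.2, 16.0]
opening: 0.0005
grip_force: 8.2
```

```bash
python3 jog.py '[[[0, 0, 0, 0, 0, -0.003, 0], [0, 0, 0, 0, 0, -0.03, 0], [0, 0, 0, 0, 0, -0.05, 0], [0, 0, 0, -0.05, 0, -0.05, 0], [0, 0, 0, -0.06, 0, 0, 0], [0, 0, 0, -0.06, 0, 0, 0], [0, 0, 0, -0.06, 0, 0, 0], [0, 0, 0, 0, 0, 0, 0], [0, 0, 0, 0, 0, 0, 0], [0, 0, 0, 0, 0, 0, 0]]]'
python3 - <<'E'
from h import *
im,d,P=pts("top"); cv2.imwrite("pics/t9.png",im)
u=np.array([.2588,.9659]); rel=P[...,:2]-[.560,.0584]; s=rel@u; y=rel@np.array([-.9659,.2588])
w=(abs(y)<.08)&(s>-.112)&(s<-.005)&np.isfinite(s)
A=np.c_[s[w],np.ones(w.sum())]; print("slope,z at hinge",np.linalg.lstsq(A,P[...,2][w],rcond=None)[0], np.median(P[...,2][w]))
im,d,P=pts("scene"); rel=P[...,:2]-[.560,.0584]; s=rel@u; y=rel@np.array([-.9659,.2588])
w=(abs(y)<.08)&(s>-.112)&(s<-.005)&np.isfinite(s)&(P[...,2]<.1)
A=np.c_[s[w],np.ones(w.sum())]; print("scene",np.linalg.lstsq(A,P[...,2][w],rcond=None)[0])
E
```

```text
time_s: 27.62
ee_pos: [0.4794, -0.2441, 0.2826]
ee_rot: [179.9, -0.0, 75.1]
wrist_force: [0.3, 0.3, 0.5]
opening: 0.0009
grip_force: 0.0
slope,z at hinge [0.00142447 0.0781942 ] 0.0781518294318782
scene [0.00521396 0.07821829]
```

View pics/t9.png

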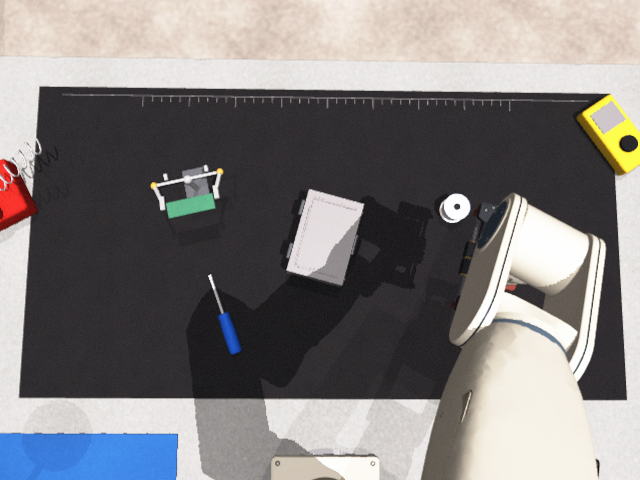

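The picture shows the cover flat and shut at (325,237), slope about 0.001 to 0.005 rad. The spool (455,208), helping hand (190,190) and screwdriver (225,315) are unmoved, and the arm is clear.

```bash
python3 -c "
from plant import ctrl, imaging, telemetry
print(ctrl.finish_job())"
```

```text
the job is handed in; nothing more can be done
None
```

The job is handed in, with no verdict shown: both cups measured fully home on the base cup, the cover lies flat and stays shut on its catch, and the spool, helping hand and screwdriver look unmoved.

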